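Open the cooling box and tamp its pucks level

TASK

Lift the lid of the white cooling box by its tab until it rests open on its stop. Then take the steel tamper by its handle and slowly press all six metal pucks in the box fully down, so that they lie level, feeling when they are home and never striking or leaning on them with more than about 50 N; do not push them with the fingers. Stand the tamper upright on the bench again, leave the lid open on its stop, and do not disturb the other things.

Things in the scene. Friction and masses are not known exactly. Their poses are not given: they have to be found in the camera images.
- cool_box: White insulated cooling box, fixed to the bench (all lengths in mm): 130 deep (x) x 162 wide (y) x 85 high, walls 15 thick, well 100 (x) x 132 (y). Origin: centre of its underside on the bench; its x axis points from the front (tab side) to the hinge side, y to the left, z up.
- lid (a joint): Hinge of the box lid (rad): 0 closed, grows as the front edge rises. A stiff friction hinge: the lid stays where it is left; 3 to 4 N at the tab moves it. It opens past upright to a hard stop, lying somewhere between 1.7 and 2.0 rad, which has to be felt. Lid 130 x 162 x 16, underside 86.5 above the bench when closed.
- lid_hinge (a point): Point on the lid's hinge axis, mid-width, fixed to the box: 65 behind the box centre, 85.5 above the bench. The axis runs along the box's y. 
- tab (a point): Grip point on the grey pull tab at the middle of the lid's front edge; it moves and turns with the lid. The tab is 30 wide (along y), 12 thick and sticks out 42 from the lid edge; this point lies in mid-thickness, 30 out from the lid's edge, 160 in front of the hinge axis and 9 above it when closed. Can be pinched across its 30 width from above, the tab turning between the pads while the lid swings.
- tamper_grip (a point): Grip point on the axis of the steel tamper's upright round handle, 98 above its flat underside. Tamper: flat round foot 84 in diameter and 10 thick, handle 24 in diameter between 74 and 121 above the underside (22 below that), 125 tall in all, 0.2 to 0.4 kg, standing loose on the bench beside the box.
- tamper: The same tamper; origin at the centre of its flat underside, z along the handle.
- bottle: Small white reagent bottle, 46 in diameter, 85 high, loose bystander; origin at the centre of its underside.
- timer: Flat bench timer 66 x 66 x 18, loose bystander; origin at the centre of its underside.
- petri: Petri dish 59 in diameter, 15 high, loose bystander; origin at the centre of its underside.
- puck_1 (a joint): Travel (m) of the left front puck (seen from the front): grows as it is pressed down; 0 is 14 mm proud of home, 0.014 is fully home on its seat, where its top is 45 mm above the bench and level with the others, 1 mm above the tray. Its rubber sleeve holds it wherever it is left and resists pressing with 1.5 to 3 N.
- puck_2 (a joint): Travel (m) of the left rear puck (seen from the front): grows as it is pressed down; 0 is 14 mm proud of home, 0.014 is fully home on its seat, where its top is 45 mm above the bench and level with the others, 1 mm above the tray. Its rubber sleeve holds it wherever it is left and resists pressing with 1.5 to 3 N.
- puck_3 (a joint): Travel (m) of the middle front puck (seen from the front): grows as it is pressed down; 0 is 14 mm proud of home, 0.014 is fully home on its seat, where its top is 45 mm above the bench and level with the others, 1 mm above the tray. Its rubber sleeve holds it wherever it is left and resists pressing with 1.5 to 3 N.
- puck_4 (a joint): Travel (m) of the middle rear puck (seen from the front): grows as it is pressed down; 0 is 14 mm proud of home, 0.014 is fully home on its seat, where its top is 45 mm above the bench and level with the others, 1 mm above the tray. Its rubber sleeve holds it wherever it is left and resists pressing with 1.5 to 3 N.
- puck_5 (a joint): Travel (m) of the right front puck (seen from the front): grows as it is pressed down; 0 is 14 mm proud of home, 0.014 is fully home on its seat, where its top is 45 mm above the bench and level with the others, 1 mm above the tray. Its rubber sleeve holds it wherever it is left and resists pressing with 1.5 to 3 N.
- puck_6 (a joint): Travel (m) of the right rear puck (seen from the front): grows as it is pressed down; 0 is 14 mm proud of home, 0.014 is fully home on its seat, where its top is 45 mm above the bench and level with the others, 1 mm above the tray. Its rubber sleeve holds it wherever it is left and resists pressing with 1.5 to 3 N.
- tray_top (a point): Middle of the top of the grey tray in the well, 44 above the bench. Six aluminium pucks 38 in diameter stand proud of it by different amounts: 2 in x (-23, +23) by 3 in y (+42, 0, -42). The tamper's foot fits the well in any turn; 21 to the left or right of the middle it covers four pucks, which together resist with 7 to 10 N until home, where it turns hard.
There are look-alikes about, which are no part of the job. What is shaped like the tamper but orange is not meant.

How it is judged:
On the way, in this order (a step that is already met when the one before it is completed fails the run):
1. the lid is open on its stop (value of joint lid above 1.78 rad), for 0.2 s.
2. the tamper presses in the box ((contact force between tamper and puck_1 above 2 N or contact force between tamper and puck_2 above 2 N or contact force between tamper and puck_3 above 2 N or contact force between tamper and puck_4 above 2 N or contact force between tamper and puck_5 above 2 N or contact force between tamper and puck_6 above 2 N)), for 0.05 s.
3. all six pucks are fully down (value of joint each of puck_1, puck_2, puck_3, puck_4, puck_5, puck_6 above 0.0122 m), for 0.2 s.
At the end, for the whole second after the job is handed in: Lid open on its stop (within about 3 degrees of it), every puck within 1.8 mm of fully home, tamper standing upright (within about 3 degrees) and still on the bench (all of step 3 and value of joint lid above 1.78 rad and height (world z) of tamper below 0.006 m and angle between tamper's own z axis and vertical below 0.06 rad and linear speed of tamper below 0.02 m/s); the robot touches nothing.
It fails at once if a puck is pushed with the fingers (contact force between the fingers and puck_1 above 1 N or contact force between the fingers and puck_2 above 1 N or contact force between the fingers and puck_3 above 1 N or contact force between the fingers and puck_4 above 1 N or contact force between the fingers and puck_5 above 1 N or contact force between the fingers and puck_6 above 1 N).
It fails at once if the bottle, timer or petri dish is displaced by more than 3 cm (distance of any of bottle, timer, petri from where it was at the start of the episode above 0.03 m).
It fails at once if the tamper is forced down on the pucks or the box with more than 60 N (contact force between tamper and cool_box above 60 N).
It also fails if it takes over 69 s, if anything falls off the work surface, if the arm or the gripper's body presses on something with over 40 N, if the wrist force passes 120 N, or if a joint passes its speed limit or range.

ROBOT

A 7-joint arm with a two-finger parallel gripper is mounted at the origin on a cart in front of the work surface, level with it; the furniture and walls round the work are solid. World frame = base frame: x ahead of the robot, y to its left, z up, the work surface at z = 0. Lengths are in m, angles in rad, forces in N, time in s.
With the tool pointing down it reaches from about 0.4 to 0.9 m from the base axis. Payload 5.5 kg.
Tool frame: the origin (TCP) lies between the finger pads; the fingertips stand 8 mm ahead of it and the grasp point (between the pads) lies 11 mm behind it; x points along the fingers, z is the direction in which the jaws open and shut, and the axes are right-handed (so a half turn about x gives the same grasp; the last joint's range is limited). The gripper opens to 92 mm and grips with 3 to 60 N. Pads are 19 mm wide; open, the fingers measure 130 mm over their backs; the gripper's body (75 mm by 190 mm) begins 47 mm behind the grasp point.
Start: joints at [1.457, 0.501, -0.427, 1.55, 0.221, 1.138, -0.21], TCP at [0.239, -0.604, 0.235] pointing down, gripper open.
Joint ranges: [-2.88, 2.88], [-0.31, 2.03], [-1.54, 1.56], [0.2, 2.42], [-1.41, 4.55], [0.19, 2.02], [-2.57, 2.57]. Speed limits (rad/s): [2.57, 2.57, 3.14, 3.14, 3.14, 3.14, 3.14].

INTERFACE

Orientations are given as a unit quaternion [x, y, z, w].
In Python, from plant import reach, line_to, movej, move_gripper, dwell, solve_ik, get_image, camera_model, IKError, close_job, recognise, place_of, current_t, current_qpos, current_joint_velocities, current_tau, current_position, current_tool_rot, current_force, current_moment, current_grip_width gives the robot as it stands. The module is installed in compiled form; this text tells all that it offers. Calls block until the motion is done:
- reach(position, orientation): joint-space move of the TCP to a pose.
- line_to(position, orientation=None, rate=0.15): straight line of the TCP; orientation=None keeps the orientation; rate is the mean speed in m/s.
- movej(angles): joint-space move.
- move_gripper(opening, squeeze=None): opening from 0.0 (shut) to 1.0 (fully open); squeeze is the grip in N (None keeps the last); returns when the fingers have stopped.
- dwell(seconds).
- solve_ik(position, orientation): joint angles nearest the present ones, or None.
- get_image(name): name is "scene" or "top" or "wrist"; returns the picture (384x512x3 uint8, red, green, blue); there is no depth.
- camera_model(name): a dict with "fx", "fy", "cx", "cy" (pixels), "position" and "attitude" of the camera in the world; the wrist camera has in their place "mount" (4x4, takes a point from camera to tool coordinates, whose origin is the TCP and whose axes are the tool frame's). Camera axes: x right, y up, looking along -z (the intrinsics and any distortion apply to the point x, -y, -z); pixel columns grow to the right and rows downward; lengths in m; the calibration is good to about 2 mm. A picture is of the moment at which its call begins: read the wrist's pose just before it. camera_model takes no time and is no camera call.
A pose or a line that the arm cannot do raises IKError and nothing moves.
- close_job(): hands the job in, once; it reports no verdict.
Trained networks look in the newest picture that a camera, given by its name, has taken for a name from the list of things; names that differ only in an ending like _2 or _b are one class to them, and where a whole thing is asked for, a point or a joint stands for the part that bears it (a point fixed in the world has none). Each returns a list of dicts, best first, with "score" (0 to 1); they miss things now and then, are a little off and sometimes report something else, mostly with a low value. They report only what shows in the picture. A call takes as long as a camera call. They do not tell look-alikes from the thing itself.
- recognise(camera, target): "centre" ([x, y, z] in m, in the coordinates of the camera as it stood for that picture, good to about 4 mm: the middle of the surface that is visible of it).
- place_of(camera, target): "centre" ([x, y, z] in m, in the coordinates of the camera as it stood for that picture, good to about 4 mm: a listed point, or the origin of a listed thing).
Readings, each from a call of its own:
- current_t(): time.
- current_qpos(): joint angles.
- current_joint_velocities(): joint speeds.
- current_tau(): joint torques, N m.
- current_position(): TCP position.
- current_tool_rot(): TCP orientation.
- current_force(): force on the tool from outside, world axes, zero at the start.
- current_moment(): the same for the moment, N m.
- current_grip_width(): opening from 0.0 (shut) to 1.0 (fully open).
Only numpy, scipy, OpenCV 4.12 (cv2) and the standard library are available. Lean on these libraries where they do the work, as an engineer would, in place of code of your own. Each camera call takes 0.05 s, during which the arm holds its last target.

## Working session

There is one attempt and no reset: what is moved stays moved. The work goes in short steps, each a Python script; the robot and the scene stay as the last script left them, time stands still between calls to the robot, and variables do not carry over. Pictures are saved under pics/ and viewed, and the job is handed in when it is done.

```bash
mkdir -p pics; ls; cat > h.py <<'E'
import numpy as np, cv2
from plant import *
from scipy.spatial.transform import Rotation as R
def save(n,f):
    im=get_image(n); cv2.imwrite('pics/'+f,cv2.cvtColor(im,cv2.COLOR_RGB2BGR)); return im
def att(m):
    a=np.array(m['attitude'],float)
    return a if a.shape==(3,3) else R.from_quat(a).as_matrix()
def toworld(n,p,pose=None):
    m=camera_model(n); p=np.array(p,float)
    if n=='wrist':
        pos,q=pose; M=np.array(m['mount']); t=(M@np.r_[p,1])[:3]
        return np.array(pos)+rotm(q)@t
    return np.array(m['position'])+att(m)@p
def rotm(q):
    a=np.array(q,float)
    return a if a.shape==(3,3) else R.from_quat(a).as_matrix()
E
python3 - <<'E'
from h import *
for c in ('scene','top','wrist'): save(c,c+'0.png'); print(c,camera_model(c))
print(current_t(),current_position(),current_tool_rot(),current_force())
for c in('scene','top'):
  for t in ['cool_box','lid','tab','lid_hinge','tamper','tamper_grip','bottle','timer','petri']:
    for d in place_of(c,t): print(c,t,round(d['score'],2),toworld(c,d['centre']).round(4))
print(current_t())
E
```

```text
pics
scene {'fx': 443.61896758035584, 'fy': 443.61896758035584, 'cx': 240.29072096778353, 'cy': 196.15809616092275, 'position': array([-0.39045111,  0.54962851,  1.07599811]), 'attitude': array([-0.20245306,  0.3314149 ,  0.78777806, -0.47810318])}
top {'fx': 372.69404474133336, 'fy': 372.69404474133336, 'cx': 261.94895700282916, 'cy': 189.37439486282582, 'position': array([0.34875534, 0.06894009, 1.13110016]), 'attitude': array([ 0.05300373, -0.05248987, -0.69771917,  0.71247693])}
wrist {'fx': 314.16573636188485, 'fy': 314.16573636188485, 'cx': 254.44335993318964, 'cy': 194.69019794006175, 'mount': array([[-6.91065720e-04,  2.66733306e-01, -9.63770131e-01,
        -1.50407912e-01],
       [ 1.47015905e-03,  9.63769591e-01,  2.66732102e-01,
         7.10056298e-02],
       [ 9.99998681e-01, -1.23256597e-03, -1.05816851e-03,
         1.49589581e-03],
       [ 0.00000000e+00,  0.00000000e+00,  0.00000000e+00,
         1.00000000e+00]])}
0.15 [ 0.23893404 -0.60394436  0.23392961] [ 0.39781026  0.58522212 -0.39719779  0.58437657] [ 0.55989544 -0.36226301  0.11508323]
scene cool_box 0.62 [ 0.5602 -0.024   0.0062]Traceback (most recent call last):
  File "<stdin>", line 6, in <module>
ValueError: it knows: bottle, cool_box, lid_hinge, petri, tab, tamper, tamper_grip, timer, tray_top
```

```bash
python3 - <<'E'
from h import *
for c in('scene','top'):
  for t in ['cool_box','tab','lid_hinge','tamper','tamper_grip','bottle','timer','petri']:
    for d in place_of(c,t): print(c,t,round(d['score'],2),toworld(c,d['centre']).round(4))
print(current_t())
E
```

```text
scene cool_box 0.62 [ 0.5602 -0.024   0.0062]
scene tab 0.78 [ 0.4666 -0.0442  0.1046]
scene tab 0.38 [ 0.7003 -0.2542  0.0014]
scene tamper 0.95 [5.249e-01 3.070e-01 5.000e-04]
scene tamper 0.85 [0.3783 0.3184 0.0032]
scene tamper 0.67 [0.5972 0.5032 0.0013]
scene tamper_grip 0.89 [0.5983 0.5012 0.0979]
scene tamper_grip 0.85 [0.5236 0.3114 0.0978]
scene tamper_grip 0.55 [0.3765 0.3085 0.1   ]
scene bottle 0.62 [ 5.121e-01 -2.653e-01  2.000e-04]
scene timer 0.8 [0.3304 0.194  0.0032]
scene petri 0.47 [ 7.007e-01 -2.568e-01  7.000e-04]
top cool_box 0.81 [ 0.5605 -0.0242 -0.0023]
top cool_box 0.42 [ 0.6208 -0.0093  0.0893]
top tab 0.68 [ 0.7036 -0.2574  0.0029]
top tab 0.61 [ 0.4652 -0.0449  0.1019]
top tab 0.58 [ 0.3301  0.199  -0.001 ]
top lid_hinge 0.58 [ 0.6209 -0.01    0.0869]
top tamper 0.93 [0.3761 0.3104 0.0043]
top tamper 0.7 [ 0.5242  0.3125 -0.0008]
top tamper 0.67 [ 5.960e-01  5.023e-01 -3.000e-04]
top tamper_grip 0.9 [0.5267 0.3117 0.0965]
top tamper_grip 0.57 [0.599  0.5002 0.0982]
top bottle 0.53 [ 0.5114 -0.2655 -0.0022]
top petri 0.64 [0.5262 0.3107 0.0958]
top petri 0.61 [ 0.703  -0.2559  0.0027]
1.0
```

View pics/scene0.png

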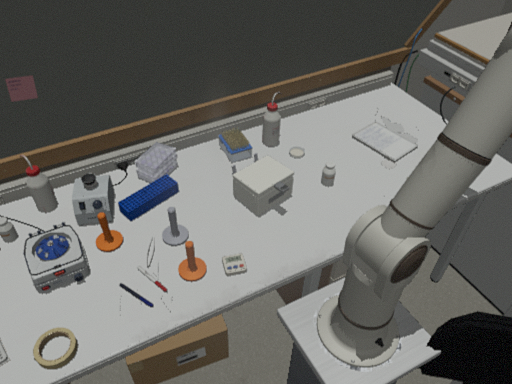

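View pics/top0.png

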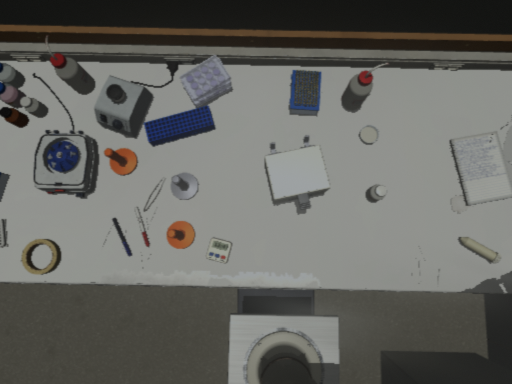

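```bash
python3 - <<'E'
import cv2,numpy as np
s=cv2.imread('pics/scene0.png');t=cv2.imread('pics/top0.png')
a=cv2.resize(s[190:290,80:260],(540,300),interpolation=cv2.INTER_CUBIC)
b=cv2.resize(s[140:230,215:350],(450,300),interpolation=cv2.INTER_CUBIC)
c=cv2.resize(t[125:225,250:350],(300,300),interpolation=cv2.INTER_CUBIC)
o=np.zeros((600,800,3),np.uint8);o[:300,:540]=a;o[300:,:450]=b;o[300:,450:750]=c
cv2.imwrite('pics/crop0.png',o)
E
```

```text
(no output)
```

View pics/crop0.png

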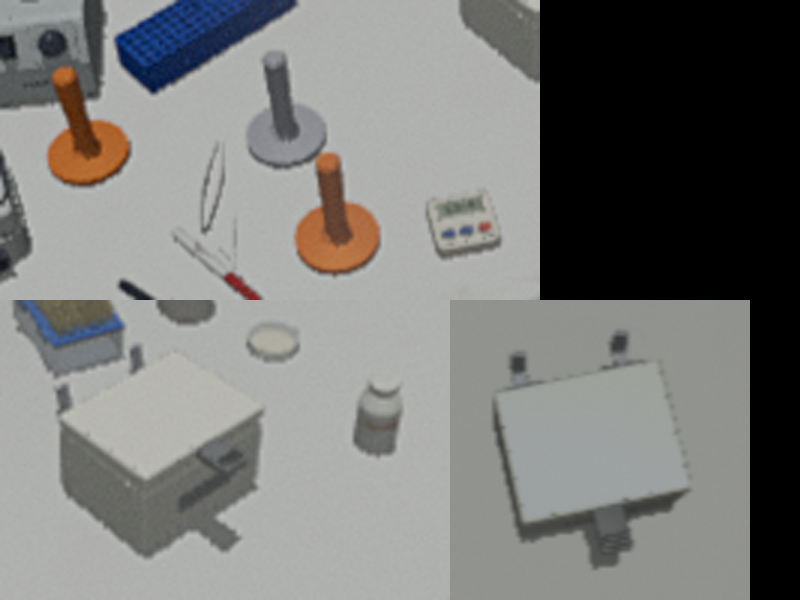

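```bash
cat >> h.py <<'E'
def down(yaw,flip=False):
    # tool x down, tool z along box y (yaw)
    y=np.array([-np.sin(yaw),np.cos(yaw),0]); 
    if flip: y=-y
    x=np.array([0,0,-1.]); 
    return R.from_matrix(np.c_[x,np.cross(y,x),y]).as_quat()
def look(t,cam='wrist'):
    pose=(current_position(),current_tool_rot())
    return [(round(d['score'],2),toworld(cam,d['centre'],pose).round(4)) for d in place_of(cam,t)]
E
python3 - <<'E'
from h import *
for f in (0,1):
    for p in([0.445,-0.047,0.25],[.466,-.0445,.0835],[.68,0.0,.225],[.525,.311,.2]):
        print(f,p,solve_ik(p,down(.22,f)))
q0=solve_ik([.445,-.047,.28],down(.22,0));q1=solve_ik([.445,-.047,.28],down(.22,1))
c=np.array(current_qpos())
f=int(np.abs(q1-c).max()<np.abs(q0-c).max()) if q0 is not None and q1 is not None else int(q0 is None)
print(f)
reach([.445,-.047,.28],down(.22,f))
print(current_t(),current_position())
save('wrist','w1.png')
for t in('cool_box','tab','lid_hinge'): print(t,look(t))
E
```

```text
0 [0.445, -0.047, 0.25] [ 1.17091525  0.28564286 -1.27884055  2.00040156  0.31135318  1.07768665
  1.5432937 ]
0 [0.466, -0.0445, 0.0835] [ 0.78654894  0.5507865  -0.90990887  2.10120075  0.62511208  0.78388398
  1.27375538]
0 [0.68, 0.0, 0.225] [ 0.60525147  0.76653814 -1.0572713   1.46289939  0.67629423  1.3065279
  1.28289348]
0 [0.525, 0.311, 0.2] [ 0.2554976   0.8295597  -1.3027346   1.67290683  0.82903807  1.30447982
  0.58216781]
1 [0.445, -0.047, 0.25] [ 0.96291048  0.18304081 -1.0009328   2.00394402  0.17812523  1.04505753
 -1.4712448 ]
1 [0.466, -0.0445, 0.0835] [ 0.61971219  0.46906267 -0.6921321   2.10571428  0.45479698  0.71647817
 -1.72104885]
1 [0.68, 0.0, 0.225] [ 0.47327877  0.65470996 -0.79187275  1.46759012  0.47966825  1.21985228
 -1.73138976]
1 [0.525, 0.311, 0.2] [ 0.12461539  0.64150341 -1.00472275  1.67650617  0.58480462  1.15525981
 -2.38760354]
1
3.1333 [ 0.44518476 -0.04800972  0.27999434]
cool_box [(0.69, array([ 0.5592, -0.0295,  0.0038]))]
tab [(0.86, array([ 0.4617, -0.0464,  0.1054]))]
lid_hinge []
```

View pics/w1.png

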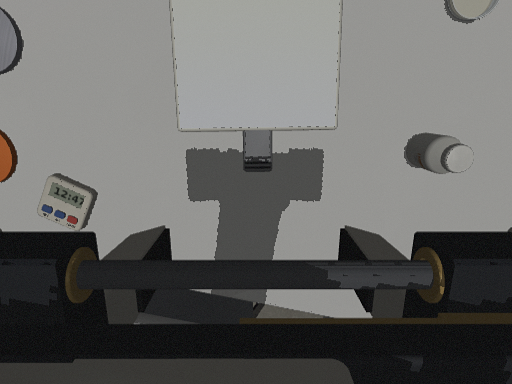

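```bash
cat >> h.py <<'E'
def px2plane(cam,uv,z,pose=None):
    m=camera_model(cam); d=np.array([(uv[0]-m['cx'])/m['fx'],-(uv[1]-m['cy'])/m['fy'],-1.])
    o=toworld(cam,[0,0,0],pose);p=toworld(cam,d,pose);v=p-o
    return o+v*(z-o[2])/v[2]
E
python3 - <<'E'
from h import *
pose=(current_position(),current_tool_rot())
im=cv2.imread('pics/w1.png')
cv2.imwrite('pics/w1c.png',cv2.resize(im[100:180,160:350],(760,320),interpolation=cv2.INTER_CUBIC))
a=px2plane('wrist',(178.5,130.5),.1025,pose);b=px2plane('wrist',(338,127.5),.1025,pose)
print(a,b,np.linalg.norm(a-b),np.arctan2((b-a)[0],-(b-a)[1]))
for uv in((244,165),(271,164)): print(px2plane('wrist',uv,.1005,pose))
print(rotm(pose[1]).round(3))
# top camera: lid corners back
for uv in((266,153),(322,147),(328,189),(276,199)):
  print(px2plane('top',uv,.1025))
E
```

```text
[0.47609563 0.03722329 0.1025    ] [ 0.51470304 -0.12141538  0.1025    ] 0.16326897826694806 0.23872607231677556
[ 0.45544636 -0.0357871   0.1005    ]
[ 0.46275124 -0.06350815  0.1005    ]
[[-0.     0.976  0.217]
 [ 0.     0.217 -0.976]
 [-1.    -0.    -0.   ]]
[0.6079023  0.06201489 0.1025    ]
[ 0.62873894 -0.09665078  0.1025    ]
[ 0.50841852 -0.11302574  0.1025    ]
[0.47725415 0.03169172 0.1025    ]
```

View pics/w1c.png

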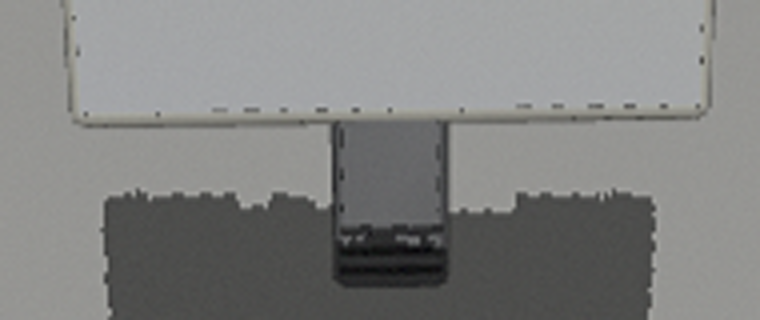

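```bash
cat >> h.py <<'E'
YAW=.237; C=np.array([.559,-.0265,0]); EX=np.array([np.cos(YAW),np.sin(YAW),0]); EY=np.array([-np.sin(YAW),np.cos(YAW),0]); Z=np.array([0,0,1.])
H=C+.065*EX+.0855*Z; RT=np.hypot(.160,.009); A0=np.arctan2(9,160)
def tabp(th): # TCP for grasp at tab, tool down
    a=th+A0; return H+RT*(-np.cos(a)*EX+np.sin(a)*Z)-.011*Z
E
python3 - <<'E'
from h import *
q=down(YAW,1)
for th in(0,.6,1.2,1.9,2.): print(th,tabp(th).round(3),solve_ik(tabp(th),q) is not None)
p=tabp(0)
reach(p+[0,0,.06],q); line_to(p,q,rate=.1)
print(current_position()-p,current_force())
move_gripper(0.0,squeeze=15)
print(current_grip_width()*92,current_force(),current_t())
save('wrist','w2.png')
E
```

```text
0 [ 0.467 -0.049  0.084] True
0.6 [ 0.499 -0.041  0.172] True
1.2 [ 0.574 -0.023  0.227] True
1.9 [0.681 0.003 0.223] True
2.0 [0.695 0.006 0.216] True
[5.95320698e-04 8.90253111e-06 6.07785607e-04] [ 1.11066248 -0.12006373 -0.31281573]
29.808725930216454 [-2.00557501  5.13043637  0.01116276] 5.675
```

View pics/w2.png

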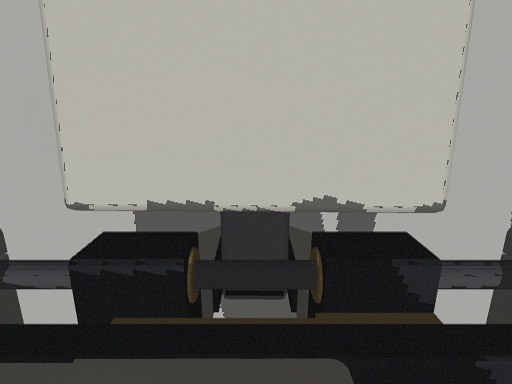

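```bash
python3 - <<'E'
from h import *
q=down(YAW,1)
for th in np.linspace(.2,1.6,8):
    line_to(tabp(th),q,rate=.12)
    a=th+A0; t=np.sin(a)*EX+np.cos(a)*Z; n=-np.cos(a)*EX+np.sin(a)*Z
    f=np.array(current_force()); e=current_position()-tabp(th)
    print(round(th,2),'tan',round(f@t,1),'rad',round(f@n,1),'lat',round(f@EY,1),'err',(1e3*np.array([e@t,e@n])).round(1),round(current_t(),2))
print(current_grip_width()*92)
save('wrist','w3.png');save('scene','s3.png')
E
```

```text
0.2 tan 0.6 rad -1.5 lat 5.9 err [ 0.8 -1. ] 6.14
0.4 tan 1.8 rad -3.0 lat 5.4 err [ 1.5 -1.4] 6.56
0.6 tan 0.7 rad -3.8 lat 5.3 err [ 1.8 -1.3] 6.97
0.8 tan 1.5 rad -3.6 lat 4.5 err [ 1.5 -0.9] 7.39
1.0 tan 0.9 rad -5.3 lat 4.7 err [ 0.8 -0.7] 7.81
1.2 tan 1.3 rad -6.6 lat 5.0 err [-0.  -0.8] 8.22
1.4 tan 1.9 rad -8.7 lat 5.9 err [-0.7 -1.1] 8.64
1.6 tan 2.8 rad -8.0 lat 5.8 err [-0.9 -1.3] 9.06
29.955210370818556
```

View pics/s3.png

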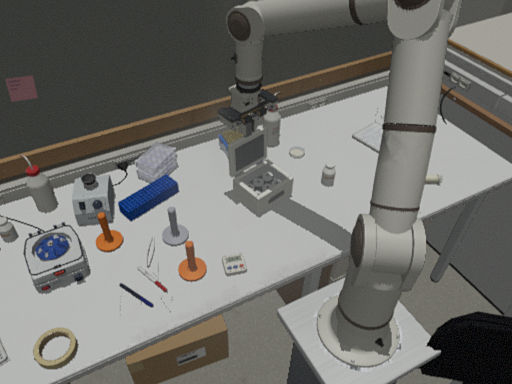

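```bash
python3 - <<'E'
from h import *
q=down(YAW,1)
prev=None
for th in np.arange(1.65,2.09,.04):
    line_to(tabp(th),q,rate=.06)
    a=th+A0; t=np.sin(a)*EX+np.cos(a)*Z; n=-np.cos(a)*EX+np.sin(a)*Z
    f=np.array(current_force()); p=current_position();e=p-tabp(th)
    g=p+.011*Z-H; tha=np.arctan2(g[2],-(g@EX))-A0
    print(round(th,3),'act',round(tha,3),'tan',round(f@t,1),'rad',round(f@n,1),'F',f.round(1),'err',(1e3*np.array([e@t,e@n])).round(1),round(current_t(),2))
    if prev is not None and abs(f@t-prev)>9: break
    if prev is None: prev=f@t
E
```

```text
1.65 act 1.641 tan 0.0 rad -7.4 F [-2.2  4.9 -7.3] err [-1.5 -1.4] 9.44
1.69 act 1.681 tan 0.5 rad -5.1 F [-1.9  6.  -5.1] err [-1.5 -1.4] 9.7
1.73 act 1.721 tan 0.4 rad -5.0 F [-1.8  4.4 -4.9] err [-1.4 -1.4] 9.96
1.77 act 1.762 tan 0.8 rad -5.2 F [-1.8  5.1 -5.2] err [-1.3 -1.4] 10.22
1.81 act 1.802 tan 1.6 rad -5.6 F [-1.4  5.4 -5.9] err [-1.3 -1.4] 10.47
1.85 act 1.83 tan -8.3 rad -0.3 F [-9.2  4.4  2.4] err [-3.2 -1.6] 10.73
1.89 act 1.864 tan -13.7 rad 1.6 F [-13.3   3.    6.5] err [-4.2 -1.6] 10.99
```

```bash
python3 - <<'E'
from h import *
q=down(YAW,1)
move_gripper(1.0); p=np.array(current_position())
line_to(p+[0,0,.07],q,rate=.2)
pp=C-.09*EX+.33*Z
reach(pp,q); print(current_position(),current_t())
save('wrist','w4.png');save('scene','s4.png')
for t in('cool_box','tray_top','tab'): print(t,look(t))
E
```

```text
[ 0.47230101 -0.04804322  0.33010512] 13.4583
cool_box []
tray_top [(0.67, array([ 0.5572, -0.0271,  0.0461])), (0.53, array([ 0.5127, -0.2683,  0.0022]))]
tab []
```

View pics/w4.png

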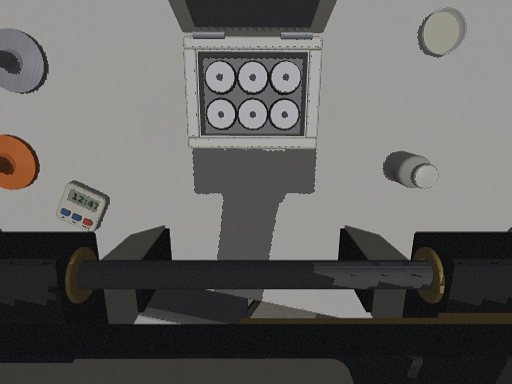

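View pics/s4.png

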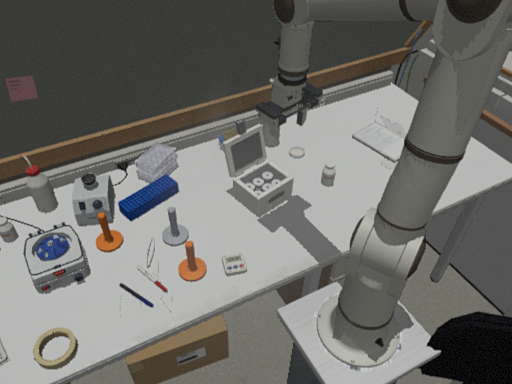

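```bash
python3 - <<'E'
import cv2
im=cv2.imread('pics/w4.png')
cv2.imwrite('pics/w4c.png',cv2.resize(im[25:155,175:335],(800,650),interpolation=cv2.INTER_CUBIC)[:600])
E
```

```text
(no output)
```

View pics/w4c.png

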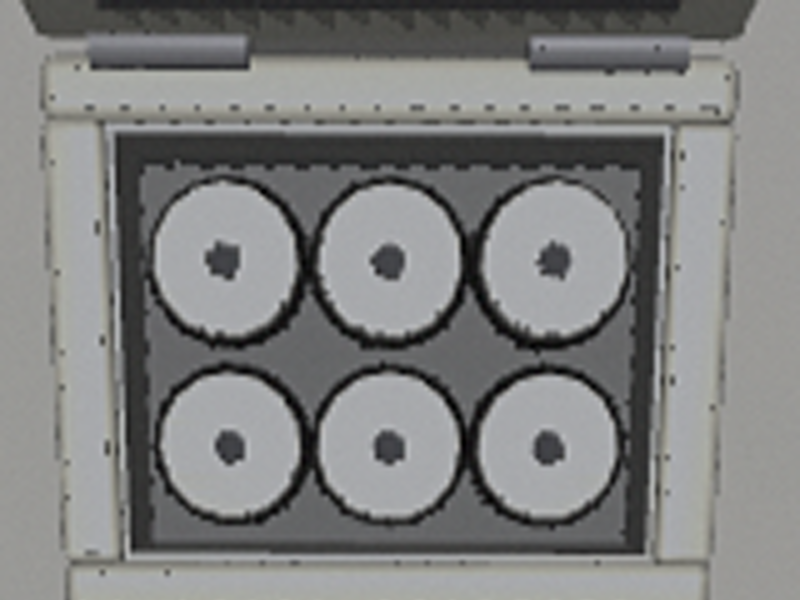

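```bash
python3 - <<'E'
from h import *
pose=(current_position(),current_tool_rot())
P=[px2plane('wrist',u,.085,pose) for u in((196.,50.4),(309,51.),(306,136.6),(199.4,136.6))]
P=np.array(P);print(P,P.mean(0))
print([np.linalg.norm(P[i]-P[(i+1)%4]) for i in range(4)])
for i,j in((0,1),(3,2)): d=P[j]-P[i];print(np.arctan2(d[0],-d[1]))
Q=np.array([px2plane('wrist',(175+x/5,25+y/5),.052,pose) for x,y in((225,262),(389,262),(555,262),(230,447),(389,447),(548,447))])
print(Q.mean(0)); 
for i in(0,3): d=Q[i+2]-Q[i];print(np.arctan2(d[0],-d[1]),np.linalg.norm(d))
for i in range(3): print(np.linalg.norm(Q[i]-Q[i+3]))
E
```

```text
[[ 0.58829162  0.04942302  0.085     ]
 [ 0.61874172 -0.07796975  0.085     ]
 [ 0.52379214 -0.10199233  0.085     ]
 [ 0.4923445   0.02664976  0.085     ]] [ 0.5557925  -0.02597233  0.085     ]
[np.float64(0.1309814045992768), np.float64(0.09794134893580637), np.float64(0.13243013230354442), np.float64(0.09861273269574027)]
0.23462317970392463
0.2397562275353376
[ 0.55577743 -0.02610272  0.052     ]
0.23958501399730572 0.08464811941869074
0.2396900738481729 0.08404576110369584
0.045989037234140814
0.04598465849104278
0.04598435272624344
```

```bash
sed -i 's/^YAW=.*; EX=/YAW=.238; C=np.array([.5575,-.026,0]); EX=/' h.py; grep -n YAW= h.py; python3 - <<'E'
from h import *
q=down(YAW,1)
T=np.array([.525,.311,0])
reach(T-.095*EX+.27*Z,q)
print(current_position(),current_t())
save('wrist','w5.png')
for t in('tamper','tamper_grip'): print(t,look(t))
E
```

```text
31:YAW=.238; C=np.array([.5575,-.026,0]); EX=np.array([np.cos(YAW),np.sin(YAW),0]); EY=np.array([-np.sin(YAW),np.cos(YAW),0]); Z=np.array([0,0,1.])
[0.43345302 0.28764704 0.26982217] 15.0
tamper [(0.79, array([3.811e-01, 3.130e-01, 3.000e-04])), (0.74, array([0.524 , 0.3069, 0.0025]))]
tamper_grip [(0.79, array([0.5244, 0.3077, 0.0948])), (0.76, array([0.3777, 0.3117, 0.0967])), (0.72, array([0.3327, 0.1983, 0.0042]))]
```

View pics/w5.png

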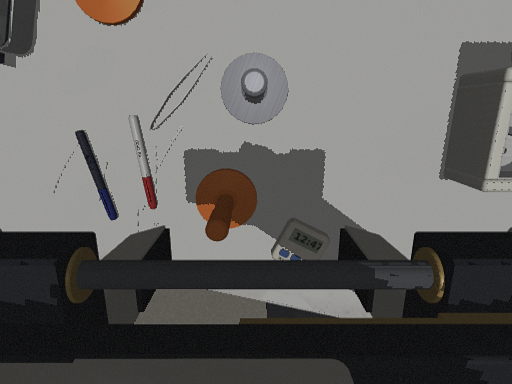

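```bash
python3 - <<'E'
from h import *
pose=(current_position(),current_tool_rot())
im=cv2.imread('pics/w5.png')
cv2.imwrite('pics/w5c.png',cv2.resize(im[40:140,205:305],(600,600),interpolation=cv2.INTER_CUBIC))
a=px2plane('wrist',(254.5,89),.01,pose); b=px2plane('wrist',(254.5,81),.125,pose);print(a,b)
E
```

```text
[0.52535775 0.30703235 0.01      ] [0.52571021 0.30733803 0.125     ]
```

View pics/w5c.png

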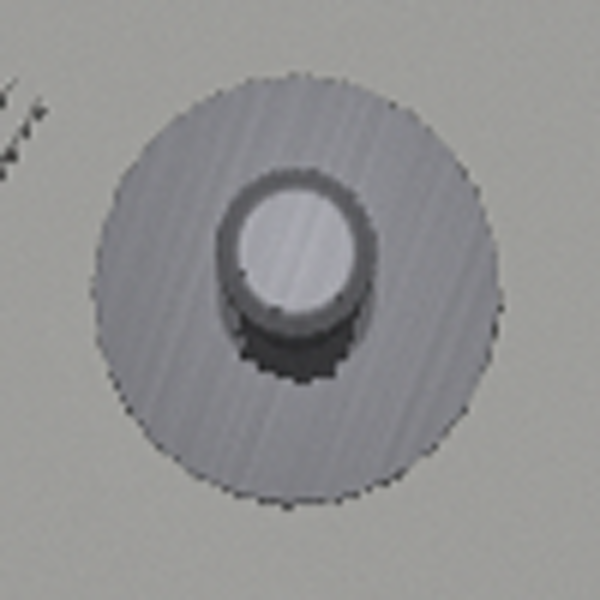

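```bash
python3 - <<'E'
from h import *
q=down(YAW,1)
T=np.array([.5257,.308,.087])
reach(T+[0,0,.075],q); line_to(T,q,rate=.12)
print(current_position()-T,current_force())
move_gripper(0.0,squeeze=50)
print(current_grip_width()*92,current_force(),current_t())
f0=np.array(current_force())
line_to(T+[0,0,.10],q,rate=.1)
dwell(.3);print(current_force()-f0,current_moment(),current_grip_width()*92,current_t())
save('scene','s6.png');save('wrist','w6.png')
E
python3 - <<'E'
import cv2,numpy as np
a=cv2.imread('pics/s6.png');b=cv2.imread('pics/w6.png')
o=np.hstack([cv2.resize(a[130:290,100:260],(400,400)),cv2.resize(b,(400,400))]);cv2.imwrite('pics/c6.png',o)
E
```

```text
[0.00027577 0.00053516 0.00086493] [-0.28903492  0.32007909 -0.2086409 ]
22.961000000432698 [-0.83459094  0.59763346 -2.16029623] 17.6333
[ 1.72356353 -0.282155   -1.08681194] [-0.00748405 -0.01481911 -0.01736595] 22.894838850295265 19.0833
```

View pics/c6.png

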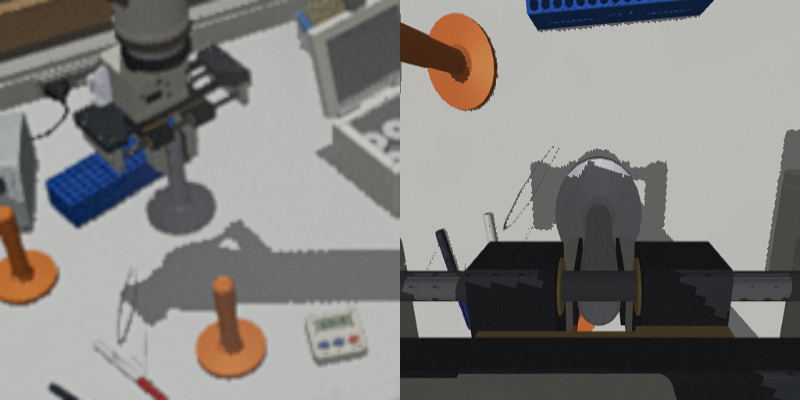

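```bash
cat >> h.py <<'E'
OFF=.087
def press(v,u=0,flim=24,start=.075,zmin=.041):
    q=down(YAW,1); B=C+v*EY+u*EX
    line_to(B+(start+OFF)*Z,q,rate=.08); dwell(.2)
    f0=np.mean([current_force() for _ in range(5)],0); print('f0',f0.round(1))
    z=start
    while z>zmin-.006:
        st=.003 if z>.066 else .0012
        z-=st; line_to(B+(z+OFF)*Z,q,rate=.02 if z<.066 else .04)
        f=np.array(current_force())-f0; m=np.array(current_moment())
        print('cmd %.4f act %.4f'%(z,current_position()[2]-OFF),'F',f.round(1),'M',m.round(2),round(current_t(),2))
        if z>.061 and np.linalg.norm(f)>5: print('RIM?');return False
        if f[2]>flim: print('HOME');return True
        if np.hypot(f[0],f[1])>15: print('LAT');return False
E
python3 - <<'E'
from h import *
q=down(YAW,1)
B=C+.018*EY
p=current_position().copy(); p[2]=.22
line_to(np.array([p[0],p[1],.22]),q,rate=.2)
line_to(B+.22*Z,q,rate=.25)
line_to(B+(.10+OFF)*Z,q,rate=.15)
print(current_position()-B,current_t())
save('scene','s7.png');save('top','t7.png');save('wrist','w7.png')
E
python3 - <<'E'
import cv2,numpy as np
a=cv2.imread('pics/s7.png');b=cv2.imread('pics/w7.png');t=cv2.imread('pics/t7.png')
o=np.hstack([cv2.resize(a[115:225,205:315],(400,400),interpolation=2),cv2.resize(b,(400,400))]);cv2.imwrite('pics/c7.png',o)
E
```

```text
[-0.00065128  0.001042    0.18661673] 21.2917
```

View pics/c7.png

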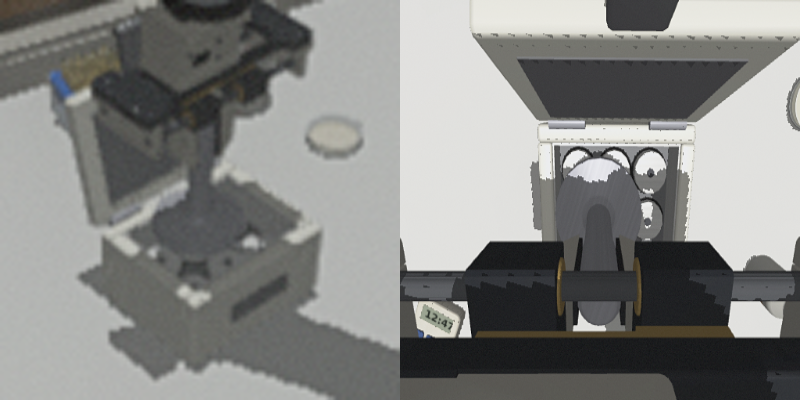

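```bash
python3 - <<'E'
from h import *
print(press(.018))
E
```

```text
f0 [-0.7 -0.3 -2. ]
cmd 0.0720 act 0.0719 F [ 0.4  1.1 -0.1] M [ 0.03 -0.01 -0.03] 22.35
cmd 0.0690 act 0.0688 F [ 0.5 -0.2 -0.8] M [-0.01  0.04 -0.03] 22.6
cmd 0.0660 act 0.0658 F [1.3 0.4 0.2] M [ 0.01 -0.02 -0.05] 22.9
cmd 0.0648 act 0.0647 F [ 0.2 -0.1 -0.8] M [-0.04  0.04 -0.  ] 23.15
cmd 0.0636 act 0.0635 F [ 1.5  0.8 -1.5] M [ 0.07  0.   -0.05] 23.4
cmd 0.0624 act 0.0623 F [ 0.8  0.2 -0.8] M [ 0.   -0.01 -0.  ] 23.65
cmd 0.0612 act 0.0611 F [ 1.  -0.1 -0.7] M [-0.02  0.01  0.04] 23.9
cmd 0.0600 act 0.0599 F [ 0.8 -0.1 -0.7] M [-0.   -0.03 -0.05] 24.15
cmd 0.0588 act 0.0587 F [ 0.6  0.6 -1.2] M [0.   0.02 0.07] 24.4
cmd 0.0576 act 0.0576 F [ 1.1  1.9 -0.8] M [ 0.04 -0.01 -0.01] 24.65
cmd 0.0564 act 0.0564 F [ 1.   0.3 -0.8] M [ 0.02 -0.09  0.02] 24.9
cmd 0.0552 act 0.0551 F [ 1.1  1.  -0.8] M [-0.01 -0.03  0.  ] 25.15
cmd 0.0540 act 0.0539 F [0.3 1.  0.3] M [ 0.05 -0.08  0.02] 25.4
cmd 0.0528 act 0.0528 F [0.2 0.7 0.7] M [0.02 0.01 0.02] 25.65
cmd 0.0516 act 0.0517 F [-0.2  0.4  2. ] M [-0.05  0.18  0.02] 25.9
cmd 0.0504 act 0.0506 F [-0.3 -0.3  5.1] M [-0.12  0.26 -0.09] 26.15
cmd 0.0492 act 0.0493 F [-1.1  0.3  5.6] M [-0.1   0.31  0.  ] 26.4
cmd 0.0480 act 0.0480 F [-0.2 -0.2  5.3] M [-0.06  0.21  0.02] 26.65
cmd 0.0468 act 0.0467 F [0.3 0.2 5.8] M [-0.03  0.16 -0.04] 26.9
cmd 0.0456 act 0.0455 F [0.3 0.9 4.8] M [-0.05  0.17 -0.03] 27.15
cmd 0.0444 act 0.0445 F [-0.7  0.9  6.6] M [-0.13  0.26  0.01] 27.4
cmd 0.0432 act 0.0444 F [-3.8 -0.5 15.4] M [-0.34  0.91 -0.01] 27.65
cmd 0.0420 act 0.0443 F [-6.6 -1.1 24.1] M [-0.44  1.64  0.04] 27.9
HOME
True
```

```bash
python3 - <<'E'
from h import *
q=down(YAW,1)
line_to(C+.018*EY+(.10+OFF)*Z,q,rate=.06)
line_to(C-.018*EY+(.10+OFF)*Z,q,rate=.12)
save('scene','s8.png');save('wrist','w8.png')
E
python3 - <<'E'
import cv2,numpy as np
a=cv2.imread('pics/s8.png');b=cv2.imread('pics/w8.png')
o=np.hstack([cv2.resize(a[115:225,205:315],(400,400),interpolation=2),cv2.resize(b[60:260,150:350],(400,400))]);cv2.imwrite('pics/c8.png',o)
E
```

```text
(no output)
```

View pics/c8.png

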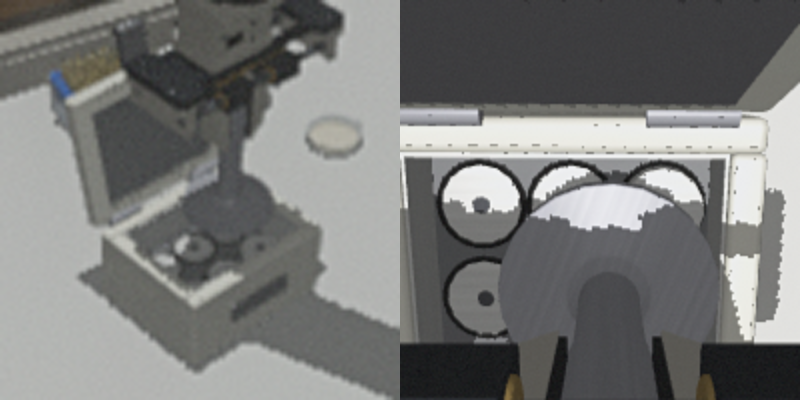

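```bash
python3 - <<'E'
from h import *
print(press(-.018,start=.066))
E
```

```text
f0 [ 0.7  0.  -3.6]
cmd 0.0648 act 0.0649 F [-1.  -0.2  1. ] M [-0.03  0.02 -0.02] 30.59
cmd 0.0636 act 0.0635 F [-0.1  0.5  0.6] M [-0.01  0.    0.04] 30.84
cmd 0.0624 act 0.0623 F [-1.2  0.8  1.1] M [-0.    0.   -0.01] 31.09
cmd 0.0612 act 0.0611 F [0.4 0.5 1.1] M [ 0.03  0.02 -0.02] 31.34
cmd 0.0600 act 0.0599 F [-0.4 -0.5 -0.6] M [0.03 0.05 0.01] 31.59
cmd 0.0588 act 0.0587 F [-0.1  0.5  1. ] M [-0.02 -0.02  0.01] 31.84
cmd 0.0576 act 0.0575 F [-0.6 -1.3  0.8] M [0.02 0.04 0.01] 32.09
cmd 0.0564 act 0.0563 F [-0.6 -1.4  1. ] M [0.01 0.   0.06] 32.34
cmd 0.0552 act 0.0552 F [-1.3 -0.   1.4] M [-0.03  0.05  0.01] 32.59
cmd 0.0540 act 0.0539 F [-0.4 -0.3  2. ] M [ 0.04  0.01 -0.02] 32.84
cmd 0.0528 act 0.0527 F [-0.1  0.2  1.5] M [ 0.05 -0.04 -0.02] 33.09
cmd 0.0516 act 0.0515 F [-0.4 -0.1  1.1] M [ 0.01 -0.06  0.01] 33.34
cmd 0.0504 act 0.0504 F [-0.7  0.5  2.2] M [ 0.06  0.05 -0.04] 33.59
cmd 0.0492 act 0.0492 F [-1.3  0.3  2.3] M [ 0.03  0.09 -0.03] 33.84
cmd 0.0480 act 0.0479 F [-0.6  0.3  3.2] M [-0.02  0.02  0.02] 34.09
cmd 0.0468 act 0.0467 F [-0.5  0.2  2. ] M [ 0.08 -0.08  0.04] 34.34
cmd 0.0456 act 0.0455 F [-0.4  0.4  2.5] M [ 0.06 -0.01 -0.03] 34.59
cmd 0.0444 act 0.0445 F [-2.   0.2  4.3] M [-0.02  0.16 -0.04] 34.84
cmd 0.0432 act 0.0444 F [-3.8 -0.  14.5] M [-0.2   0.84 -0.09] 35.09
cmd 0.0420 act 0.0443 F [-7.9  0.  23.4] M [-0.28  1.53 -0.06] 35.34
cmd 0.0408 act 0.0443 F [-11.3  -2.4  32.3] M [-0.46  2.28 -0.05] 35.59
HOME
True
```

```bash
python3 - <<'E'
from h import *
q=down(YAW,1)
print(current_position()-(C-.018*EY), rotm(current_tool_rot()).round(4))
line_to(C-.018*EY+(.10+OFF)*Z,q,rate=.08)
print(rotm(current_tool_rot()).round(4))
line_to(C-.0*EY+(.15+OFF)*Z,q,rate=.15)
line_to(C-.17*EX+(.15+OFF)*Z,q,rate=.25)
print(current_t())
save('scene','s9.png');save('wrist','w9.png')
E
python3 - <<'E'
import cv2,numpy as np
a=cv2.imread('pics/s9.png');b=cv2.imread('pics/w9.png')
o=np.hstack([cv2.resize(a[115:225,205:315],(400,400),interpolation=2),cv2.resize(b[0:200,150:350],(400,400),interpolation=2)]);cv2.imwrite('pics/c9.png',o)
E
```

```text
[0.00055484 0.00046216 0.13128625] [[ 1.300e-03  9.718e-01  2.360e-01]
 [-2.200e-03  2.360e-01 -9.718e-01]
 [-1.000e+00  7.000e-04  2.500e-03]]
[[-7.000e-04  9.719e-01  2.356e-01]
 [-2.000e-04  2.356e-01 -9.719e-01]
 [-1.000e+00 -7.000e-04  0.000e+00]]
38.1833
```

View pics/c9.png

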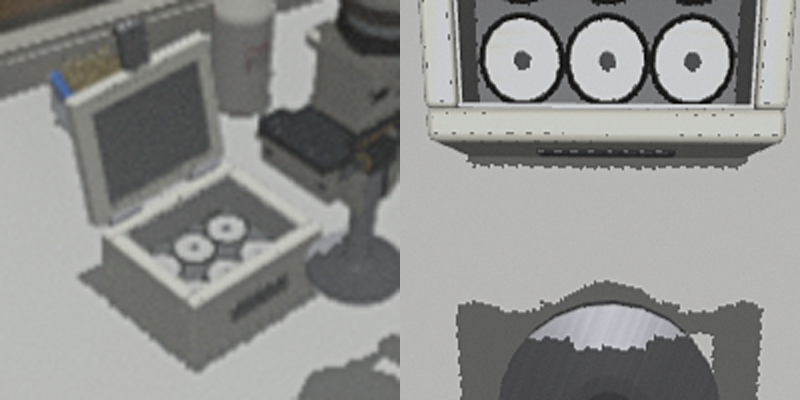

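View pics/s9.png

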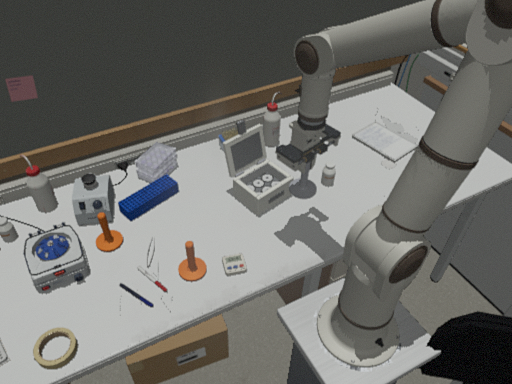

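```bash
python3 - <<'E'
from h import *
q=down(YAW,1)
line_to(C-.095*EX+.32*Z,q,rate=.25)
print(current_t(),current_position(),current_force())
b=save('wrist','w10.png')[...,::-1]
cv2.imwrite('pics/c10.png',cv2.resize(b[25:165,170:340],(728,600),interpolation=2))
E
```

```text
38.8833 [ 0.46418718 -0.04774468  0.31888442] [-0.34643847  0.50087211 -3.49106087]
```

View pics/c10.png

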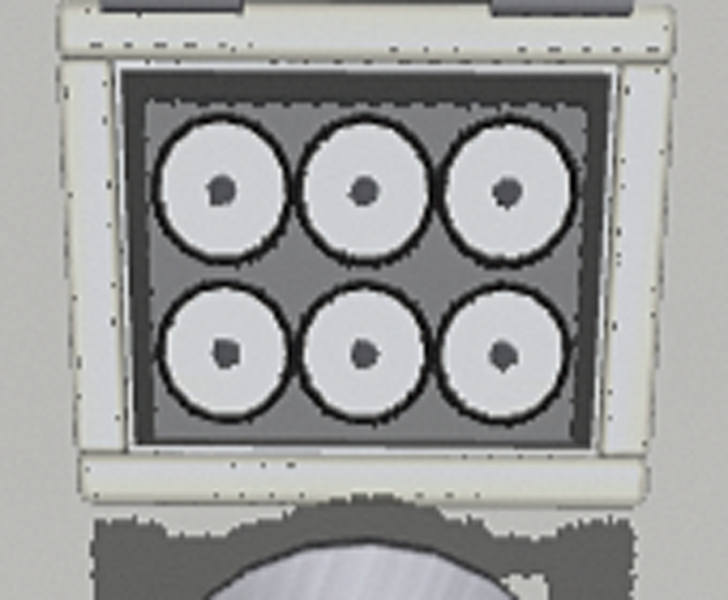

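```bash
cat >> h.py <<'E'
def press_t(v,tilt,flim=20,start=.050,u=0):
    Rt=R.from_rotvec(tilt*EY); q=(Rt*R.from_quat(down(YAW,1))).as_quat(); B=C+v*EY+u*EX
    P=lambda z: B+z*Z+Rt.apply([0,0,OFF])
    line_to(P(.10),q,rate=.25); line_to(P(.066),q,rate=.12);f0=np.mean([current_force() for _ in range(3)],0);m0=np.array(current_moment())
    line_to(P(start),q,rate=.05)
    z=start
    while z>.036:
        z-=.0012; line_to(P(z),q,rate=.02)
        f=np.array(current_force())-f0; m=np.array(current_moment())-m0
        act=(np.array(current_position())-P(0))[2]
        print('cmd %.4f act %.4f'%(z,act),'F',f.round(1),'My',(m@EY).round(2),round(current_t(),2))
        if f[2]>flim: print('HOME');break
        if np.hypot(f[0],f[1])>18: print('LAT');break
    line_to(P(.066),q,rate=.1)
E
python3 - <<'E'
from h import *
q=down(YAW,1)
line_to(C-.018*EY+.22*Z,q,rate=.3)
press_t(-.018,.026)
E
```

```text
cmd 0.0488 act 0.0489 F [-0.3 -1.8 -1. ] My 0.03 41.11
cmd 0.0476 act 0.0476 F [-0.6 -2.1 -1.2] My 0.0 41.36
cmd 0.0464 act 0.0463 F [ 0.2 -1.8 -0.3] My -0.01 41.61
cmd 0.0452 act 0.0453 F [-0.  -1.6  0.4] My 0.03 41.86
cmd 0.0440 act 0.0452 F [-2.4 -0.5 10.3] My 0.78 42.11
cmd 0.0428 act 0.0451 F [-6.6 -2.9 18.9] My 1.49 42.36
cmd 0.0416 act 0.0450 F [-10.9  -2.7  27.4] My 2.12 42.61
HOME
```

```bash
python3 - <<'E'
from h import *
q=down(YAW,1)
line_to(C-.018*EY+(.066+OFF)*Z,q,rate=.1)
press_t(.018,.026,flim=18,start=.0476)
line_to(C+.018*EY+(.12+OFF)*Z,q,rate=.2)
print(current_t(),current_grip_width()*92)
T=np.array([.5257,.308,0])
line_to(T+(.05+OFF)*Z,q,rate=.25)
line_to(T+(.01+OFF)*Z,q,rate=.12)
f0=np.array(current_force())
z=.008
while z>-.008:
    z-=.0012; line_to(T+(z+OFF)*Z,q,rate=.03)
    f=np.array(current_force())-f0
    print('%.4f'%z,f.round(1))
    if f[2]>4: break
print(current_t())
save('scene','s11.png');save('wrist','w11.png')
E
python3 - <<'E'
import cv2,numpy as np
a=cv2.imread('pics/s11.png')
cv2.imwrite('pics/c11.png',cv2.resize(a[130:280,90:320],(766,500),interpolation=2))
E
```

```text
cmd 0.0464 act 0.0466 F [-1.  -0.8 -0.9] My 0.06 44.8
cmd 0.0452 act 0.0454 F [-1.  -0.7  0.7] My -0.06 45.05
cmd 0.0440 act 0.0452 F [-3.6 -1.7  9.3] My 0.64 45.3
cmd 0.0428 act 0.0451 F [-6.3 -1.6 19.6] My 1.33 45.55
HOME
46.35 22.828601870468745
0.0068 [ 0.1  0.1 -1.4]
0.0056 [ 0.2 -0.1  0.1]
0.0044 [-0.4 -1.5 -0.9]
0.0032 [-0.4  0.2 -0.4]
0.0020 [ 0.2 -1.  -0.5]
0.0008 [ 0.3 -1.5 -1.2]
-0.0004 [-1.  -0.4 -0.7]
-0.0016 [-2.7 -2.1  5.9]
50.2917
```

View pics/c11.png

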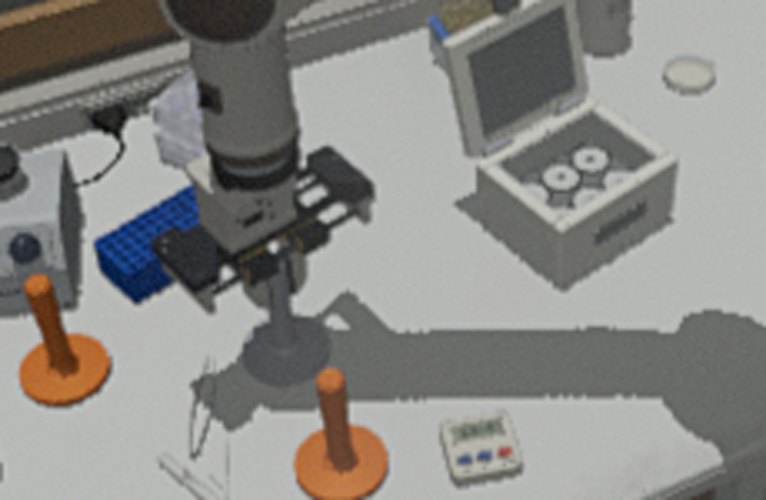

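Standing on the bench. Next I release, rise straight up and check.

```bash
python3 - <<'E'
from h import *
q=down(YAW,1)
move_gripper(1.0); p=np.array(current_position())
line_to(p+[0,0,.15],q,rate=.15)
print(current_t(),current_force())
save('scene','s12.png');save('top','t12.png')
for t in('tamper','timer','bottle','petri'): print(t,look(t,'scene'))
E
python3 - <<'E'
import cv2,numpy as np
a=cv2.imread('pics/s12.png');b=cv2.imread('pics/t12.png')
o=np.hstack([cv2.resize(a[120:300,90:360],(480,400),interpolation=2),cv2.resize(b[100:270,150:290],(320,400),interpolation=2)])
cv2.imwrite('pics/c12.png',o)
E
```

```text
52.725 [-0.10559327 -0.24962801  1.3268397 ]
tamper [(0.97, array([0.596 , 0.5029, 0.0017])), (0.95, array([0.3792, 0.3164, 0.0046])), (0.87, array([0.5259, 0.3049, 0.0039]))]
timer [(0.57, array([0.3303, 0.1959, 0.0005]))]
bottle [(0.72, array([ 0.5095, -0.2631,  0.0022])), (0.44, array([0.67  , 0.0016, 0.2377]))]
petri [(0.47, array([ 7.054e-01, -2.576e-01, -3.000e-04]))]
```

View pics/c12.png

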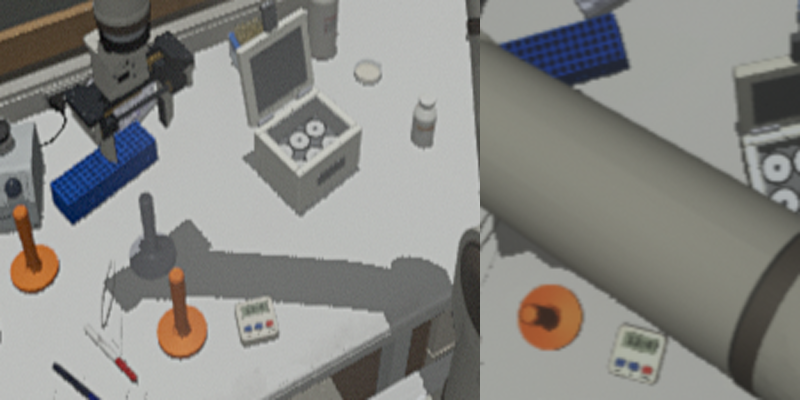

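```bash
python3 -c "
from plant import *
close_job(); print(current_t())"
```

```text
the job is handed in; nothing more can be done
the job is handed in; nothing more can be done
```

I did every step of the task and handed the job in after about 53 s of the 69 s allowed. No verdict was reported.

- **Lid:** I opened it by the tab until it met its stop, felt at about 1.83 rad. In the last pictures the lid is still open, and a rough fix on the tab gives about 1.84 rad.
- **Pucks:** I used the steel tamper, not the two orange ones, and pressed the left four and then the right four. Each press turned hard at 24–32 N. I then pressed both sides again with the foot tilted slightly to the rear, up to about 27 N. The foot met no soft travel before going hard, so the rear pucks were already home to within about 1 mm.
- **Tamper:** I set it down on the bench with about 6 N and released it. In the last scene picture it stands upright near its first place, with the gripper about 15 cm above it.
- **Other things:** The last network readings for the bottle, timer and petri dish agree with the first ones to within about 5 mm.

**Weaker checks:**
- The large moment reading at home first suggested that only the front of the foot was pressing. It was the same in the rear-tilted presses, so I did not take it as a sign of tilt.
- The wrist camera and the fixed cameras disagreed by about 3–4 mm on the box and the tamper. The well fit and the grasp both went in without any sign of touching.
- In the last top picture the arm hid the tamper, so its upright stance was checked only in the scene picture.

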